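# Dispense two parts tins with full plunger strokes and deliver them on the tray

## Task

Bring the bamboo tray under the outlet of the tin dispenser, then press the dispenser's plunger fully home and let it come right back up, twice, so that exactly two tins drop into the tray. Then bring the tray with its two tins wholly onto the green work pad and leave it there, without disturbing the bench block, the bulb blower, the spring bar tool or the smoked case's door.

Things in the scene. Friction and masses are not known exactly. Their poses are not given: they have to be found in the camera images.
- plunger (a joint): stroke of the dispenser's plunger (m): 0 when up, grows as it is pressed straight down, 0.024 at the hard stop. Its spring takes 3 N at the start, 9 N at the bottom, and brings it back up. It drives a slide that pushes the lowest tin out: only in the last tenth of the stroke does the tin tip over the lip and fall; letting it right up lets the next tin drop into the lane
- plunger_top (a point): 125 mm in +x of drop_spot: centre of the top face of the plunger's black round head (34 mm diameter, 12 mm thick, red dot on top), 148 mm above the desk at rest; it moves down with the plunger. Nothing within 50 mm of it stands higher than its underside. Axes as the dispenser's: x points from the outlet to the back, z up
- drop_spot (a point): the point on the desk (z = 0) above which the tins fall; yaw as the dispenser, which lies to its +x. Put the tray's middle here or up to 20 mm to its -x, the tray's x along the dispenser's x (grip board outermost, at -x): its low far end goes under the overhanging outlet deck, clear of the foot that begins 70 mm in +x of this point (90 mm wide, 12 mm high)
- magazine (a point): centre of the dispenser's clear magazine (34 mm square inside, top 99 mm above the desk), at the deck's top face, 56 mm above the desk; the tins stand here in a stack. Axes as drop_spot's, 53 mm in its +x. The deck is 50 mm wide, its underside 50 mm above the desk, its lip 35 mm in -x of this point; guides along the lane are 70 mm high
- tin1_center (a point): centre of the lowest tin: a closed aluminium parts tin with a brass band, 32 mm diameter, 12 mm high, about 25 g, loose. It comes out first
- tin2_center (a point): centre of the second tin, the same; it comes out second
- tin3_center (a point): centre of the third tin, the same; it must stay in the magazine
- tray_mid (a point): middle of the loose bamboo tray, 12 mm above its underside. The tray is 140 mm (its x) by 110 mm (its y), floor 6 mm thick, walls 8 mm thick and 24 mm high on three sides; at the -x end stands a board 12 mm thick that rises to 52 mm. About 0.2 to 0.3 kg; slides on the desk
- tray_grip (a point): grip point on the tray's raised end board: 64 mm in -x of tray_mid, 38 mm above the tray's underside, 14 mm below the board's top edge. The raised part is 12 mm thick in x (pinch it in this direction from above) and 60 mm wide in y
- tray_fl (a point): tray's outer bottom corner at +x, +y
- tray_fr (a point): tray's outer bottom corner at +x, -y
- tray_nl (a point): tray's outer bottom corner at -x, +y
- tray_nr (a point): tray's outer bottom corner at -x, -y
- pad_mid (a point): centre of the green work pad, flush with the desk top (z = 0): 220 mm (its x) by 190 mm (its y)
- block_mid (a point): middle of the loose black bench block, 60 mm diameter, 30 mm high; to be left alone
- blower_mid (a point): middle of the loose red bulb blower standing upright, 60 mm diameter, 105 mm high; to be left alone
- bartool_mid (a point): middle of the loose steel spring bar tool lying on the desk, 110 mm long (its x), 10 mm thick; to be left alone
- case_door_edge (a point): free edge, half-way up, of the swing door of the smoked acrylic case (200 by 200 mm, 170 mm high, fixed at the desk's far left); the door stands ajar towards the robot; to be left alone
Not all that is in view belongs to the job. Of the things like the part that bears tray_mid, leave any that is turquoise; of the rest the larger one is meant.

How it is judged:
By the outcome, as a careful person would: the job done as asked, in the order asked, and still so for the second after the job is handed in, with the robot touching nothing.
It also fails if it takes over 72 s, if anything falls off the work surface, if the arm or the gripper's body presses on something with over 40 N, if the wrist force passes 120 N, or if a joint passes its speed limit or range.

## Robot

A 6-joint arm with a two-finger parallel gripper is mounted at the origin on the work surface. World frame = base frame: x ahead of the robot, y to its left, z up, the work surface at z = 0. Lengths are in m, angles in rad, forces in N, time in s.
With the tool pointing down it reaches from about 0.375 to 0.975 m from the base axis. Payload 3.8 kg.
Tool frame: the origin (TCP) lies midway between the tips of the shut fingers; the grasp point (between the pads) lies 19 mm behind it; z points along the fingers, y is the direction in which the jaws open and shut (so a half turn about z gives the same grasp; the last joint's range is limited). The gripper opens to 85 mm and grips with 20 to 120 N. Pads are 22 mm wide; open, the fingers measure 114 mm over their backs; the gripper's body (76 mm by 85 mm) begins 54 mm behind the grasp point. The pads swing forward as they close: fully open they stand 13 mm farther back than shut.
Start: joints at [-1.304, 0.264, 1.604, -0, 1.274, -0.037], TCP at [0.202, -0.644, 0.231] pointing down, gripper open.
Joint ranges: [-2.63, 2.63], [-0.94, 2.18], [0.31, 2.57], [-1.31, 4.45], [0, 2.66], [-2.55, 2.55]. Speed limits (rad/s): [2.57, 2.57, 3.14, 3.14, 3.14, 3.14].

## Interface

Orientations are given as a rotation vector (axis times angle).
In Python, from workcell import readout, read_camera, camera_params, bot gives the robot as it stands.
- The arm moves only by the tool apply_moves, never from a script. Its argument "plan" is a list that holds one entry, the list of rows, each a list of 7 numbers: the shift along the tool's x, y, z each as a share of 1000 mm, from -1 to 1, then the turn, a rotation vector about the tool's x, y, z each as a share of pi rad, from -1 to 1, then the gripper command: -1 is fully open, 1 is shut, values between are in proportion. A call has exactly 8 rows; each row is the pose to reach, as a shift and turn from the pose commanded when the call began, along the tool's axes at that moment, turning the shorter way round; what a row does not reach only later rows make up. A row lasts 1/12 s, in which the tool goes at most 41.7 mm and 7.16 degrees, less where a joint would pass 70% of its speed; a pose out of reach is approached as far as the arm can. A call with a number of a shift or a turn outside -1 to 1 is refused whole. A call with a gripper value outside its range is refused whole. The fingers move at their own pace and stop on an object; "force" is the grip in N (left out, the last holds). Time passes only in rows, so rows that repeat a pose let the fingers close, or fill a call up. It gives the time, the measured TCP pose, the force and the opening at its end, in the units of the state.
- readout.read_state(): the state, without advancing time (a new reading comes with each control period).
- read_camera(name): name is "scene" or "top" or "wrist"; returns the picture (400x640x3 uint8, red, green, blue); there is no depth.
- camera_params(name): a dict with "fovy" (degrees; the focal length in pixels is half the picture's height over the tangent of half this angle, whatever the lens; pixels are square), "cx", "cy" (the principal point, pixels), "k1" (the pictures are not rectified: a ray, as slopes to the right and down, at radius r is drawn at 1 + k1 r^2 times it, then the intrinsics apply), "rvec" (rotation vector, rad) and "tvec" (3), from world to camera coordinates, as OpenCV has them; the wrist camera has in their place "hand_eye" (4x4, takes a point from camera to tool coordinates, whose origin is the TCP and whose axes are the flange's). Camera axes: x right, y down, z forward; pixel columns grow to the right and rows downward; lengths in m; the calibration is good to about 2 mm. A picture is of the moment at which its call begins: read the wrist's pose just before it. camera_params takes no time and is no camera call.
- bot.finish_job(): hands the job in, once; it reports no verdict.
The state is a dict: "time": time; "q": joint angles; "joint_vel": joint speeds; "joint_torque": joint torques, N m; "tool_pos": TCP position; "tcp_rot": TCP orientation; "wrist_force": force on the tool from outside, world axes, zero at the start; "torque": the same for the moment, N m; "width": opening from 0.0 (shut) to 1.0 (fully open).
Only numpy, scipy, OpenCV 4.12 (cv2) and the standard library are available. Lean on these libraries where they do the work, as an engineer would, in place of code of your own. Each camera call takes 0.05 s, during which the arm holds its last target.

## Working session

There is one attempt and no reset: what is moved stays moved. The work goes in short steps, Python scripts to look and compute and a tool call to move; the robot and the scene stay as the last step left them, time stands still between calls to the robot, and variables do not carry over. Pictures are saved under pics/ and viewed, and the job is handed in when it is done.

Besides the shell and the picture viewer there is one more tool, called as a command line: name --argument value ..., lists and objects as JSON in quotes. apply_moves: Moves the arm, as the interface text tells. Shift numbers are shares of 1000 mm and turn numbers shares of pi rad, none past 1 either way. Its arguments: {"type":"object","properties":{"plan":{"type":"array","items":{"type":"array","items":{"type":"array","items":{"type":"number","minimum":-1,"maximum":1}}}},"force":{"type":"number"}},"required":["plan"]}

```bash
ls; mkdir -p pics; python3 - <<'E'
from workcell import readout, read_camera, camera_params
import cv2
print(readout.read_state())
for n in ["scene","top","wrist"]:
    print(n,camera_params(n))
    cv2.imwrite(f"pics/{n}0.png",read_camera(n)[:,:,::-1])
E
```

```text
pics
{'time': 0.0, 'q': array([-1.30388499e+00,  2.64765465e-01,  1.60538771e+00, -1.43622877e-05,
        1.27369546e+00, -3.68870163e-02]), 'joint_vel': array([-5.25634327e-04, -1.49638453e-03,  3.61732782e-05,  1.74633467e-03,
        7.54939679e-04, -1.89177965e-03]), 'joint_torque': array([-1.63609271e-03, -5.15113521e+01, -3.67315328e+01, -7.83326777e-05,
        1.29048864e-02,  5.69857590e-06]), 'tool_pos': array([ 0.20173163, -0.64337792,  0.22994633]), 'tcp_rot': array([-3.10320399e+00, -4.75040009e-01,  4.27787280e-04]), 'wrist_force': array([0.20793855, 0.26418009, 0.5127777 ]), 'torque': array([ 0.00057347, -0.02541407, -0.00021285]), 'width': 0.9941563021281602}
scene {'fovy': 50.11226467134895, 'cx': 318.5338526925196, 'cy': 199.21271018659837, 'k1': -0.02287556795946846, 'rvec': array([ 1.99512431,  1.02175101, -0.54365484]), 'tvec': array([-0.40992258, -0.14196213,  1.25280391])}
top {'fovy': 42.06808370240956, 'cx': 316.4973716997097, 'cy': 192.9837741332798, 'k1': -0.023812143224956176, 'rvec': array([ 2.13184945, -2.16377505,  0.17058938]), 'tvec': array([0.09406729, 0.53400739, 1.10256455])}
wrist {'fovy': 63.823975156619426, 'cx': 319.77333164529057, 'cy': 192.7552901902588, 'k1': -0.05400172476826708, 'hand_eye': array([[-6.81331932e-04, -9.64279137e-01, -2.64887300e-01,
         6.73497181e-02],
       [ 9.99999603e-01, -5.04847506e-04, -7.34341525e-04,
        -7.62998121e-04],
       [ 5.74382520e-04, -2.64887695e-01,  9.64279098e-01,
        -1.41384930e-01],
       [ 0.00000000e+00,  0.00000000e+00,  0.00000000e+00,
         1.00000000e+00]])}
```

View pics/scene0.png

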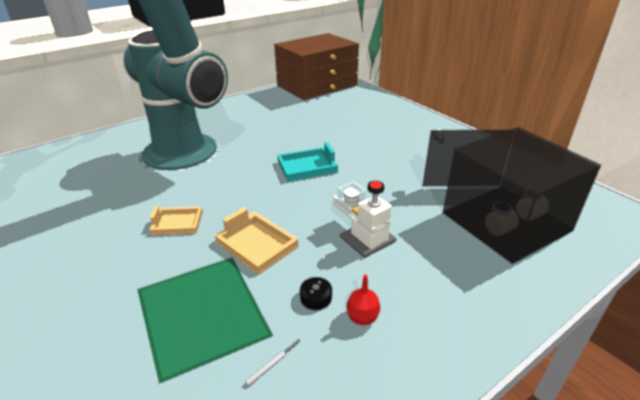

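View pics/top0.png

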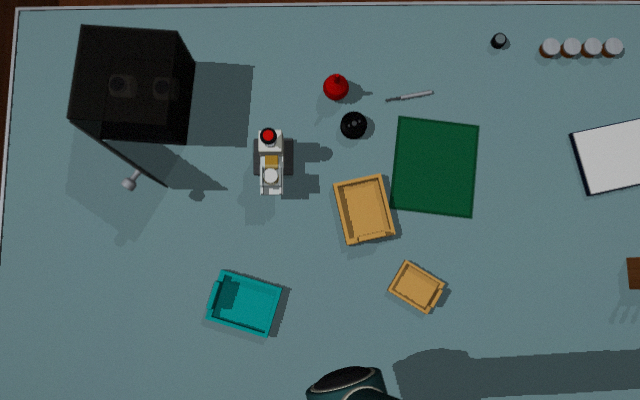

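View pics/wrist0.png

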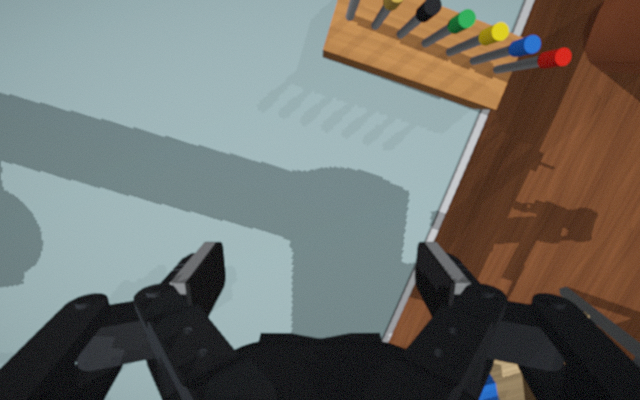

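The top view has up = +x. The large bamboo tray is at (365,210) with its board at the bottom. The dispenser is at (270,165) with its red dot at (268,135), and the pad is at (435,167). Next I'll zoom in and measure.

```bash
cat > h.py <<'E'
import numpy as np, cv2
from scipy.spatial.transform import Rotation as R
from workcell import readout, read_camera, camera_params, bot
def cam(name, st=None):
    p=camera_params(name); f=200/np.tan(np.radians(p['fovy'])/2)
    if name=='wrist':
        T=np.eye(4);T[:3,:3]=R.from_rotvec(st['tcp_rot']).as_matrix();T[:3,3]=st['tool_pos']
        M=T@p['hand_eye']; Rc=M[:3,:3]; o=M[:3,3]
    else:
        Rw=R.from_rotvec(p['rvec']).as_matrix(); Rc=Rw.T; o=-Rw.T@p['tvec']
    return dict(K=np.array([[f,0,p['cx']],[0,f,p['cy']],[0,0,1]]),d=np.array([p['k1'],0,0,0.]),R=Rc,o=o)
def ray(c,px):
    px=np.asarray(px,float).reshape(-1,1,2)
    u=cv2.undistortPoints(px,c['K'],c['d']).reshape(-1,2)
    return (np.c_[u,np.ones(len(u))])@c['R'].T
def onz(c,px,z):
    r=ray(c,px); t=(z-c['o'][2])/r[:,2]; return c['o']+r*t[:,None]
def proj(c,X):
    Rw=c['R'].T
    return cv2.projectPoints(np.asarray(X,float).reshape(-1,1,3),cv2.Rodrigues(Rw)[0],-Rw@c['o'],c['K'],c['d'])[0].reshape(-1,2)
def shot(name,fn=None):
    st=readout.read_state(); im=read_camera(name)[:,:,::-1].copy()
    if fn: cv2.imwrite('pics/'+fn,im)
    return im,cam(name,st)
def two(c1,p1,c2,p2):
    a=ray(c1,[p1])[0];b=ray(c2,[p2])[0]
    A=np.c_[a,-b]; s=np.linalg.lstsq(A,c2['o']-c1['o'],rcond=None)[0]
    P=c1['o']+a*s[0];Q=c2['o']+b*s[1]; return (P+Q)/2,np.linalg.norm(P-Q)
E
python3 - <<'E'
from h import *
t=cv2.imread('pics/top0.png'); s=cv2.imread('pics/scene0.png')
cv2.imwrite('pics/topz.png',cv2.resize(t[60:300,230:490],None,fx=3,fy=3/1.3,interpolation=cv2.INTER_CUBIC)[:600] if 0 else cv2.resize(t[105:255,240:440],None,fx=4,fy=4,interpolation=cv2.INTER_CUBIC))
cv2.imwrite('pics/scz.png',cv2.resize(s[170:280,205:405],None,fx=4,fy=4,interpolation=cv2.INTER_CUBIC))
ct=cam('top');cs=cam('scene')
def mask(im,lo,hi):
    return cv2.inRange(cv2.cvtColor(im,cv2.COLOR_BGR2HSV),lo,hi)
for n,im,c in(('top',t,ct),('sc',s,cs)):
    for nm,lo,hi in(('green',(60,120,40),(85,255,255)),('tan',(12,90,90),(25,255,255)),('red',(0,200,120),(3,255,255))):
        cn,_=cv2.findContours(mask(im,lo,hi),cv2.RETR_EXTERNAL,cv2.CHAIN_APPROX_NONE)
        for k in cn:
            if cv2.contourArea(k)>40:
                r=cv2.minAreaRect(k);m=cv2.moments(k)
                print(n,nm,cv2.contourArea(k),np.round([m['m10']/m['m00'],m['m01']/m['m00']],1),np.round(cv2.boxPoints(r),0).tolist())
                if nm=='green': print(np.round(onz(c,cv2.approxPolyDP(k,4,True).reshape(-1,2),0),3))
E
```

```text
top green 7423.0 [434.4 166.6] [[388.0, 209.0], [398.0, 115.0], [481.0, 124.0], [471.0, 218.0]]
[[ 0.72  -0.109  0.   ]
 [ 0.511 -0.087  0.   ]
 [ 0.481 -0.264  0.   ]
 [ 0.694 -0.293  0.   ]]
top tan 1647.0 [416.1 286.7] [[386.0, 289.0], [405.0, 259.0], [447.0, 284.0], [428.0, 315.0]]
top tan 3017.5 [363.4 208.7] [[332.0, 183.0], [381.0, 172.0], [395.0, 234.0], [346.0, 245.0]]
top tan 148.5 [271.  161.2] [[265.0, 155.0], [277.0, 155.0], [277.0, 168.0], [265.0, 168.0]]
top red 71.0 [267.6 134.7] [[263.0, 130.0], [272.0, 130.0], [272.0, 140.0], [263.0, 140.0]]
top red 145.0 [331.6  85.7] [[323.0, 78.0], [334.0, 74.0], [340.0, 92.0], [329.0, 96.0]]
sc green 9710.5 [199.8 317.8] [[125.0, 295.0], [236.0, 250.0], [271.0, 336.0], [160.0, 381.0]]
[[ 0.51  -0.079  0.   ]
 [ 0.484 -0.259  0.   ]
 [ 0.693 -0.289  0.   ]
 [ 0.718 -0.108  0.   ]]
sc tan 2931.0 [254.7 240.1] [[210.0, 241.0], [237.0, 199.0], [300.0, 241.0], [272.0, 283.0]]
sc tan 1141.5 [175.  220.4] [[150.0, 207.0], [201.0, 207.0], [201.0, 234.0], [150.0, 234.0]]
sc tan 25910.0 [496.3  59.2] [[376.0, 137.0], [384.0, -13.0], [618.0, 0.0], [609.0, 151.0]]
sc red 795.5 [362.9 305.9] [[337.0, 290.0], [365.0, 276.0], [384.0, 314.0], [357.0, 328.0]]
```

View pics/topz.png

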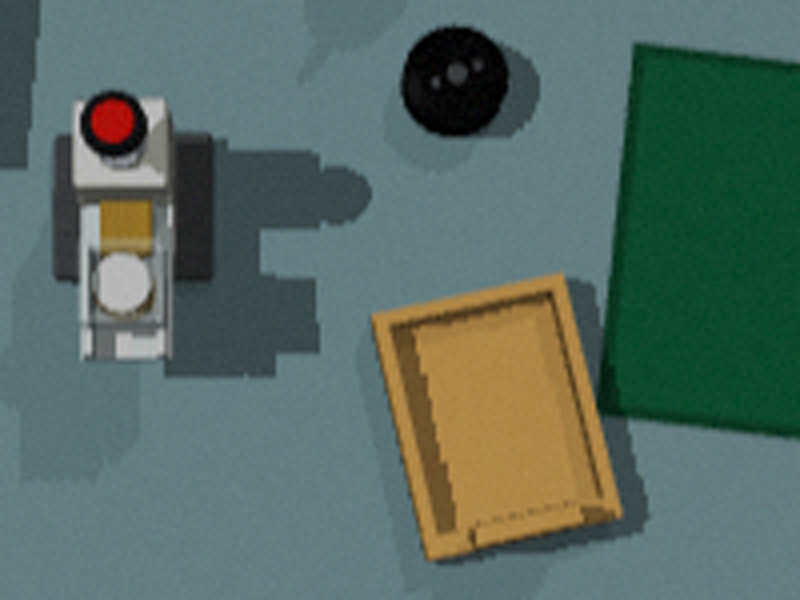

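View pics/scz.png

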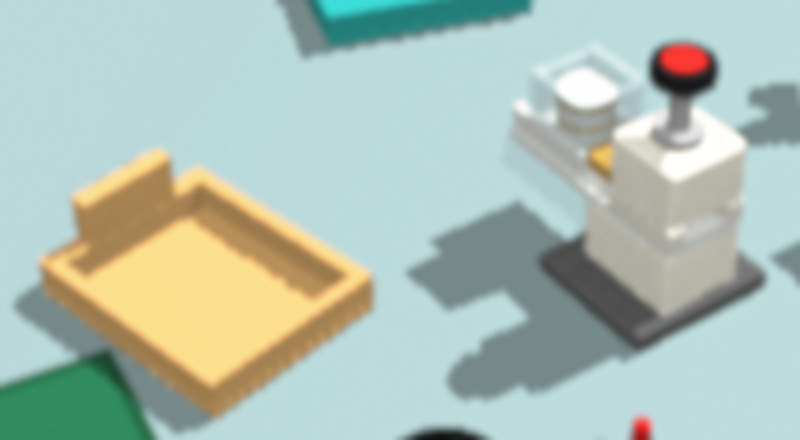

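```bash
cat > m1.py <<'E'
from h import *
ct=cam('top');cs=cam('scene')
T=lambda u,v:(240+u/4-.375,105+v/4-.375); S=lambda u,v:(205+u/4-.375,170+v/4-.375)
print('plunger top/z',onz(ct,[T(113,122)],.148),onz(cs,[S(683,60)],.148),two(ct,T(113,122),cs,S(683,60)))
w=onz(ct,[T(375,315),T(563,275),T(622,517),T(432,562)],.024)
print('tray fl fr nr nl',w,'c',w.mean(0)); 
d=(w[0]+w[1]-w[2]-w[3])[:2]; print('tray yaw',np.degrees(np.arctan2(d[1],d[0])),'len',np.linalg.norm(d)/2,np.linalg.norm(w[0]-w[1]))
w2=onz(cs,[S(372,280),S(215,390),S(43,265)],.024);print('scene fl fr nr',w2)
f=onz(ct,[T(54,135),T(54,279),T(212,278),T(212,137)],.012);print('foot',f,f.mean(0))
f=onz(cs,[S(541,262),S(640,340),S(765,275)],.012);print('foot scene',f)
e=onz(ct,[T(82,205),T(82,357),T(172,355),T(172,200)],.07);print('guides',e)
e=onz(ct,[T(123,283)],.092);print('tin top',e)
E
python3 m1.py
```

```text
plunger top/z [[0.6385399  0.18355403 0.148     ]] [[0.6400344  0.18491274 0.148     ]] (array([0.63925575, 0.18437185, 0.14757883]), np.float64(0.0019267324923184738))
tray fl fr nr nl [[ 0.55886254  0.04793219  0.024     ]
 [ 0.58011809 -0.05795441  0.024     ]
 [ 0.44407145 -0.08596252  0.024     ]
 [ 0.42098992  0.01942396  0.024     ]] c [ 0.5010105 -0.0191402  0.024    ]
tray yaw 11.657952985476982 len 0.13984443250142495 0.10799894307927405
scene fl fr nr [[ 0.56334855  0.04985286  0.024     ]
 [ 0.58640515 -0.0551903   0.024     ]
 [ 0.451061   -0.08337957  0.024     ]]
foot [[0.66775891 0.22869524 0.012     ]
 [0.58408969 0.22843673 0.012     ]
 [0.58340402 0.13915569 0.012     ]
 [0.66533563 0.13846186 0.012     ]] [0.62514706 0.18368738 0.012     ]
foot scene [[0.59246273 0.13802173 0.012     ]
 [0.67018603 0.14102663 0.012     ]
 [0.67082092 0.22684618 0.012     ]]
guides [[0.61353512 0.20689459 0.07      ]
 [0.53056759 0.2068231  0.07      ]
 [0.53096189 0.1587884  0.07      ]
 [0.61561745 0.15831058 0.07      ]]
tin top [[0.56630967 0.18311174 0.092     ]]
```

```bash
cat > plan.py <<'E'
# usage: python3 plan.py x y z yaw_deg(of tool y axis)  -> row numbers from last commanded pose (cmd.json); add "save" after it was applied
import sys,json,os
from h import *
x,y,z,yaw=map(float,sys.argv[1:5])
st=readout.read_state()
if os.path.exists('cmd.json'): c=json.load(open('cmd.json'))
else: c=dict(p=[.202,-.644,.231],r=st['tcp_rot'].tolist())
Rc=R.from_rotvec(c['r']).as_matrix()
a=np.radians(yaw); yy=np.array([np.cos(a),np.sin(a),0]); zz=np.array([0,0,-1.]); Rt=np.c_[np.cross(yy,zz),yy,zz]
s=Rc.T@(np.array([x,y,z])-c['p']); t=R.from_matrix(Rc.T@Rt).as_rotvec()/np.pi
print('cmd',np.round(c['p'],4),'meas',np.round(st['tool_pos'],4),'t',round(st['time'],2))
print('shift',np.round(s,4).tolist(),'turn',np.round(t,4).tolist(), 'rows',np.linalg.norm(s)/.0417,np.linalg.norm(t)*180/7.16)
if 'save' in sys.argv: json.dump(dict(p=[x,y,z],r=R.from_matrix(Rt).as_rotvec().tolist()),open('cmd.json','w'))
E
python3 plan.py .44 -.031 .15 11.8 save
python3 - <<'E'
from h import *
ct=cam('top')
print('door edge top/bot', onz(ct,[(168,187)],.17),onz(ct,[(168,187)],.0), 'block',onz(ct,[(354,125)],.03),'blower',onz(ct,[(336,88)],.06),'case corner',onz(ct,[(188,144)],.17))
E
```

```text
cmd [ 0.202 -0.644  0.231] meas [ 0.2018 -0.6435  0.2302] t 0.15
shift [0.4105, -0.5136, 0.0819] turn [-0.0005, -0.0004, -0.4689] rows 15.88851630941066 11.786897926948384
door edge top/bot [[0.53161103 0.37613435 0.17      ]] [[0.55990903 0.42351614 0.        ]] block [[ 0.69107891 -0.0012049   0.03      ]] blower [[0.76809086 0.03924056 0.06      ]] case corner [[0.61690613 0.33906789 0.17      ]]
```

```bash
rm -f cmd.json; cat > did.py <<'E'
# record an applied final row: shift(3) turn(3)
import sys,json,os
from h import *
v=np.array(list(map(float,sys.argv[1:7])))
st=readout.read_state()
c=json.load(open('cmd.json')) if os.path.exists('cmd.json') else dict(p=[.202,-.644,.231],r=[-3.10320399e+00, -4.75040009e-01,4.3e-4])
Rc=R.from_rotvec(c['r']); p=np.array(c['p'])+Rc.apply(v[:3]); Rn=Rc*R.from_rotvec(v[3:]*np.pi)
json.dump(dict(p=p.tolist(),r=Rn.as_rotvec().tolist()),open('cmd.json','w'))
m=R.from_rotvec(st['tcp_rot'])
print('cmd',np.round(p,4),'meas',np.round(st['tool_pos'],4),'rot err deg',np.round(np.degrees((Rn.inv()*m).magnitude()),2),'F',np.round(st['wrist_force'],1),'w',round(st['width'],3),'t',round(st['time'],2))
E
```

apply_moves --plan '[[[0.2, -0.25, 0.04, 0, 0, -0.24, -1], [0.2, -0.25, 0.04, 0, 0, -0.24, -1], [0.2, -0.25, 0.04, 0, 0, -0.24, -1], [0.2, -0.25, 0.04, 0, 0, -0.24, -1], [0.2, -0.25, 0.04, 0, 0, -0.24, -1], [0.2, -0.25, 0.04, 0, 0, -0.24, -1], [0.2, -0.25, 0.04, 0, 0, -0.24, -1], [0.2, -0.25, 0.04, 0, 0, -0.24, -1]]]'

```text
time: 0.82
tool_pos: [0.318, -0.3424, 0.1904]
tcp_rot: [-2.71, -1.586, -0.001]
wrist_force: [-0.0, -0.4, -0.3]
width: 0.996
```

```bash
python3 did.py 0.2 -0.25 0.04 0 0 -0.24;python3 plan.py .44 -.031 .15 11.8
```

```text
cmd [ 0.318  -0.3455  0.1916] meas [ 0.318  -0.3424  0.1904] rot err deg 0.06 F [-0.  -0.4 -0.3] w 0.996 t 0.82
cmd [ 0.318  -0.3455  0.1916] meas [ 0.318  -0.3424  0.1904] t 0.82
shift [0.3338, -0.048, 0.0422] turn [-0.0003, -0.0007, -0.2289] rows 8.151219972643945 5.753294488516424
```

apply_moves --plan '[[[0.31, -0.045, 0.04, 0, 0, -0.229, -1], [0.31, -0.045, 0.04, 0, 0, -0.229, -1], [0.31, -0.045, 0.04, 0, 0, -0.229, -1], [0.31, -0.045, 0.04, 0, 0, -0.229, -1], [0.31, -0.045, 0.04, 0, 0, -0.229, -1], [0.31, -0.045, 0.04, 0, 0, -0.229, -1], [0.31, -0.045, 0.04, 0, 0, -0.229, -1], [0.31, -0.045, 0.04, 0, 0, -0.229, -1]]]'

```text
time: 1.48
tool_pos: [0.4311, -0.0501, 0.1508]
tcp_rot: [-1.978, -2.44, -0.002]
wrist_force: [0.1, -0.9, -0.4]
width: 1.002
```

```bash
python3 did.py 0.31 -0.045 0.04 0 0 -0.229;python3 plan.py .44 -.031 .11 11.8; python3 -c "
from h import *
shot('wrist','w1.png')"; python3 plan.py .44 -.031 .11 11.8
```

```text
cmd [ 0.4309 -0.0533  0.1521] meas [ 0.4311 -0.0501  0.1508] rot err deg 0.14 F [ 0.1 -0.9 -0.4] w 1.002 t 1.48
cmd [ 0.4309 -0.0533  0.1521] meas [ 0.4311 -0.0501  0.1508] t 1.48
shift [0.0198, 0.0134, 0.0422] turn [-0.0, -0.0007, 0.0001] rows 1.1634520797800336 0.01843296071543887
cmd [ 0.4309 -0.0533  0.1521] meas [ 0.4319 -0.048   0.1504] t 1.53
shift [0.0198, 0.0134, 0.0422] turn [-0.0, -0.0007, 0.0001] rows 1.1634520797800336 0.01843296071543887
```

View pics/w1.png

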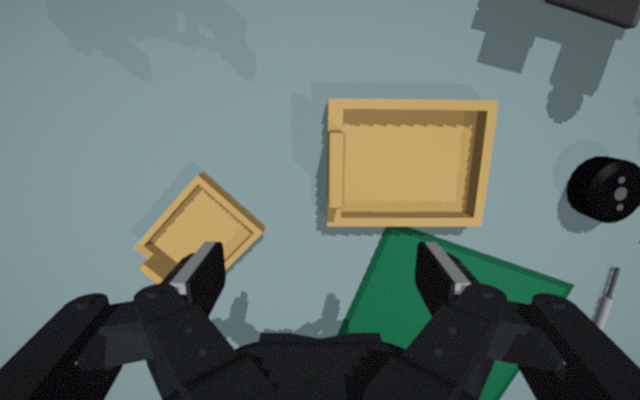

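```bash
cat > sync.py <<'E'
import json
from h import *
st=readout.read_state(); json.dump(dict(p=st['tool_pos'].tolist(),r=st['tcp_rot'].tolist()),open('cmd.json','w')); print(np.round(st['tool_pos'],4),np.round(st['joint_vel'],3))
E
cat > tr.py <<'E'
E
python3 - <<'E'
from h import *
st=readout.read_state(); c=cam('wrist',st)
w=onz(c,[(328,100),(497,100),(482,226),(328,227)],.024); print(w,w.mean(0))
E
```

```text
[[ 0.42371824  0.02410217  0.024     ]
 [ 0.55885747  0.05401893  0.024     ]
 [ 0.5829525  -0.05299973  0.024     ]
 [ 0.44697377 -0.0823223   0.024     ]] [ 0.50312549 -0.01430024  0.024     ]
```

apply_moves --plan '[[[0, 0, 0, 0, 0, 0, -1], [0, 0, 0, 0, 0, 0, -1], [0, 0, 0, 0, 0, 0, -1], [0, 0, 0, 0, 0, 0, -1], [0, 0, 0, 0, 0, 0, -1], [0, 0, 0, 0, 0, 0, -1], [0, 0, 0, 0, 0, 0, -1], [0, 0, 0, 0, 0, 0, -1]]]'

```text
time: 2.2
tool_pos: [0.4309, -0.054, 0.1514]
tcp_rot: [1.982, 2.437, 0.0]
wrist_force: [0.2, -0.3, -0.5]
width: 0.998
```

```bash
python3 sync.py; python3 - <<'E'
from h import *
im,c=shot('wrist','w2.png'); 
hsv=cv2.cvtColor(im,cv2.COLOR_BGR2HSV); m=cv2.inRange(hsv,(12,70,60),(25,255,255))
cn,_=cv2.findContours(m,cv2.RETR_EXTERNAL,cv2.CHAIN_APPROX_NONE)
k=max(cn,key=cv2.contourArea);b=cv2.approxPolyDP(k,8,True).reshape(-1,2);print(b.tolist())
w=onz(c,b,.024);print(np.round(w,4))
E
```

```text
[ 0.4309 -0.054   0.1514] [ 0.006  0.002  0.001 -0.001 -0.002  0.001]
[[329, 95], [329, 221], [482, 220], [498, 96]]
[[ 0.423   0.0217  0.024 ]
 [ 0.4456 -0.0835  0.024 ]
 [ 0.5806 -0.0548  0.024 ]
 [ 0.5584  0.0503  0.024 ]]
```

```bash
python3 plan.py .4394 -.0303 .021 12
```

```text
cmd [ 0.4309 -0.054   0.1514] meas [ 0.4309 -0.0539  0.1513] t 2.25
shift [0.0215, 0.0132, 0.1304] turn [0.0001, 0.0, -0.0013] rows 3.1845357144053907 0.032058061668921334
```

apply_moves --plan '[[[0.0215, 0.013, 0, 0, 0, -0.001, -1], [0.0215, 0.013, 0, 0, 0, -0.001, -1], [0.0215, 0.013, 0.03, 0, 0, -0.001, -1], [0.0215, 0.013, 0.06, 0, 0, -0.001, -1], [0.0215, 0.013, 0.09, 0, 0, -0.001, -1], [0.0215, 0.013, 0.115, 0, 0, -0.001, -1], [0.0215, 0.013, 0.13, 0, 0, -0.001, -1], [0.0215, 0.013, 0.13, 0, 0, -0.001, -1]]]'

```text
time: 2.92
tool_pos: [0.4355, -0.0295, 0.0178]
tcp_rot: [-1.972, -2.437, 0.007]
wrist_force: [-0.7, -0.0, -0.2]
width: 0.999
```

```bash
python3 did.py .0215 .013 .13 0 0 -.001; python3 -c "
from h import *
shot('wrist','w3.png')"
```

```text
cmd [ 0.4392 -0.0303  0.0214] meas [ 0.4355 -0.0295  0.0178] rot err deg 0.46 F [-0.7 -0.  -0.2] w 0.999 t 2.92
```

View pics/w3.png

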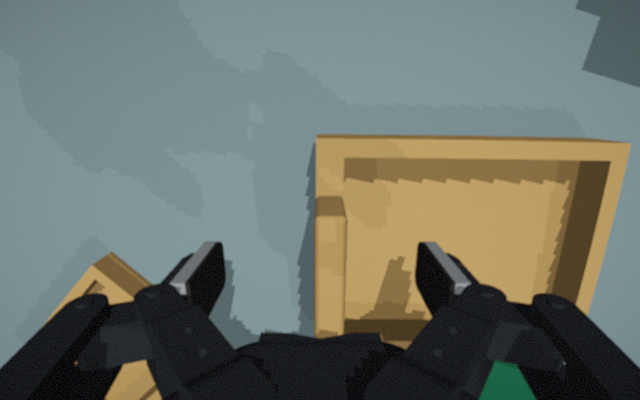

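The board (px x≈330) sits between the jaws (midline about 322), so I'll close.

apply_moves --plan '[[[0, 0, 0, 0, 0, 0, 1], [0, 0, 0, 0, 0, 0, 1], [0, 0, 0, 0, 0, 0, 1], [0, 0, 0, 0, 0, 0, 1], [0, 0, 0, 0, 0, 0, 1], [0, 0, 0, 0, 0, 0, 1], [0, 0, 0, 0, 0, 0, 1], [0, 0, 0, 0, 0, 0, 1]]]' --force 50

```text
time: 3.63
tool_pos: [0.4399, -0.0299, 0.022]
tcp_rot: [1.976, 2.441, 0.001]
wrist_force: [-1.1, 0.8, 6.7]
width: 0.131
```

```bash
python3 did.py 0 0 0 0 0 0;python3 plan.py .441 .183 .0215 .5; python3 -c "
from h import *
shot('wrist','w4.png')"
```

```text
cmd [ 0.4392 -0.0303  0.0214] meas [ 0.4399 -0.0299  0.022 ] rot err deg 0.08 F [-1.1  0.8  6.7] w 0.131 t 3.63
cmd [ 0.4392 -0.0303  0.0214] meas [ 0.4399 -0.0299  0.022 ] t 3.63
shift [0.2083, 0.0459, -0.0001] turn [0.0001, 0.0, 0.0636] rows 5.1155351498765205 1.5992631390480558
```

View pics/w4.png

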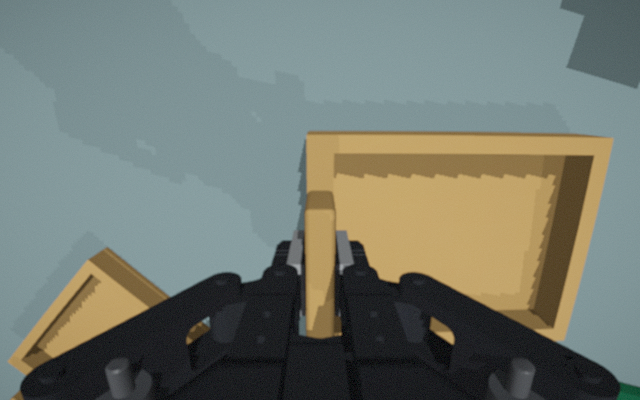

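```bash
python3 plan.py .436 .08 .0225 .5;
```

```text
cmd [ 0.4392 -0.0303  0.0214] meas [ 0.4399 -0.0299  0.022 ] t 3.68
shift [0.1086, 0.0197, -0.0011] turn [0.0001, 0.0, 0.0636] rows 2.6466120678121894 1.5992631390480558
```

apply_moves --plan '[[[0.005, 0.001, -0.001, 0, 0, 0.005, 1], [0.02, 0.003, -0.001, 0, 0, 0.015, 1], [0.038, 0.006, -0.001, 0, 0, 0.027, 1], [0.056, 0.01, -0.001, 0, 0, 0.04, 1], [0.074, 0.014, -0.001, 0, 0, 0.052, 1], [0.092, 0.017, -0.001, 0, 0, 0.06, 1], [0.104, 0.019, -0.001, 0, 0, 0.064, 1], [0.108, 0.02, -0.001, 0, 0, 0.064, 1]]]'

```text
time: 4.35
tool_pos: [0.4359, 0.0811, 0.022]
tcp_rot: [-2.21, -2.232, 0.001]
wrist_force: [-0.7, -0.2, 0.0]
width: 0.132
```

```bash
python3 did.py .108 .02 -.001 0 0 .064; python3 plan.py .439 .183 .0225 .5;
```

```text
cmd [0.4364 0.0795 0.0224] meas [0.4359 0.0811 0.022 ] rot err deg 0.14 F [-0.7 -0.2  0. ] w 0.132 t 4.35
cmd [0.4364 0.0795 0.0224] meas [0.4359 0.0811 0.022 ] t 4.35
shift [0.1035, 0.0033, -0.0001] turn [0.0001, 0.0, -0.0004] rows 2.48300978769065 0.009793206335747422
```

apply_moves --plan '[[[0.006, 0, 0, 0, 0, 0, 1], [0.022, 0, 0, 0, 0, 0, 1], [0.04, 0.001, 0, 0, 0, 0, 1], [0.058, 0.002, 0, 0, 0, 0, 1], [0.076, 0.003, 0, 0, 0, 0, 1], [0.092, 0.003, 0, 0, 0, 0, 1], [0.101, 0.003, 0, 0, 0, 0, 1], [0.1035, 0.003, 0, 0, 0, 0, 1]]]'

```text
time: 5.02
tool_pos: [0.4384, 0.1842, 0.0221]
tcp_rot: [-2.211, -2.232, 0.0]
wrist_force: [0.0, -1.2, -1.2]
width: 0.135
```

```bash
python3 did.py .1035 .003 0 0 0 0; python3 - <<'E'
from h import *
im,c=shot('top','t1.png'); cv2.imwrite('pics/t1z.png',cv2.resize(im[105:255,200:400],None,fx=4,fy=4,interpolation=cv2.INTER_CUBIC))
shot('scene','s1.png');shot('wrist','w5.png')
E
```

```text
cmd [0.4387 0.183  0.0224] meas [0.4384 0.1842 0.0221] rot err deg 0.13 F [ 0.  -1.2 -1.2] w 0.135 t 5.02
```

View pics/t1z.png

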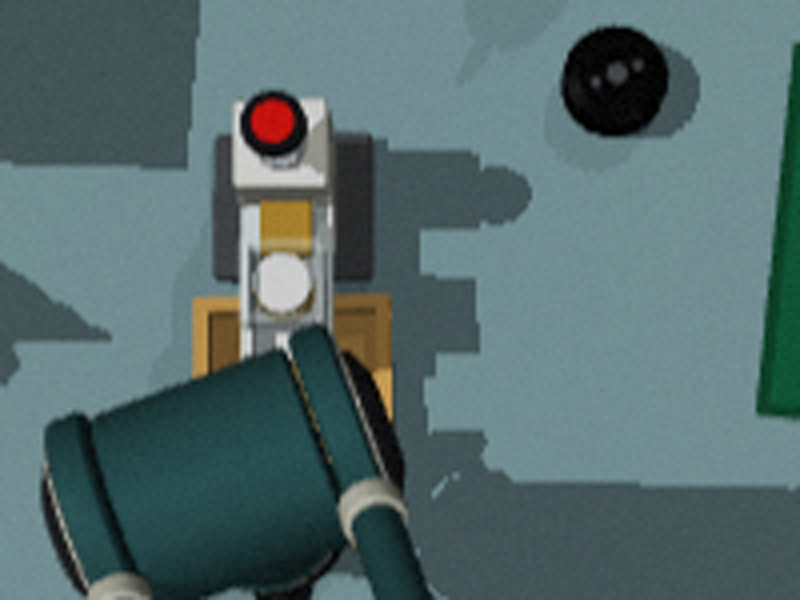

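View pics/w5.png

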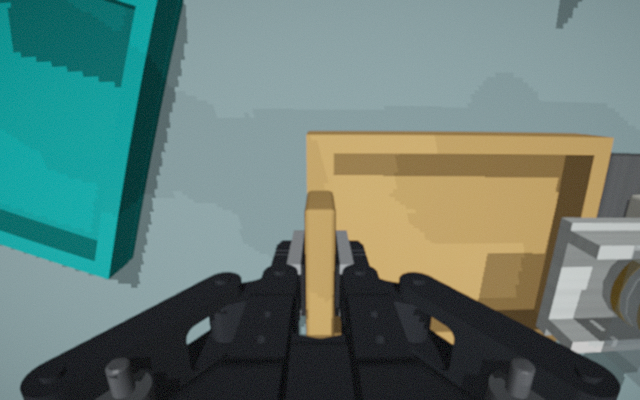

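View pics/s1.png

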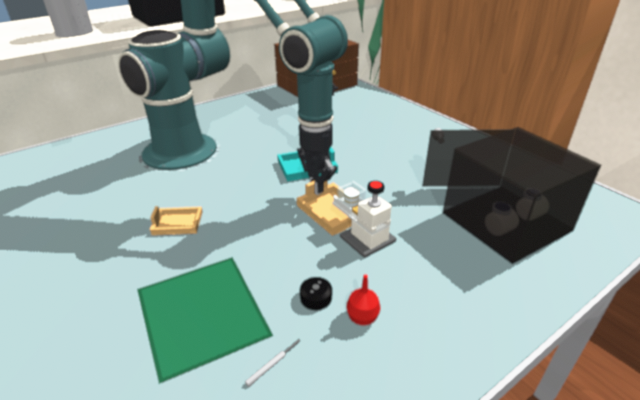

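```bash
python3 - <<'E'
from h import *
ct=cam('top');T=lambda u,v:(200+u/4-.375,105+v/4-.375)
w=onz(ct,[T(192,297),T(391,294)],.024);print(w,w.mean(0)); d=w[0]-w[1]
st=readout.read_state();c=cam('wrist',st);print(onz(c,[(306,132),(612,138)],.024))
print(st['tool_pos'],st['width'])
E
```

```text
[[0.57177023 0.23933611 0.024     ]
 [0.57189962 0.12818779 0.024     ]] [0.57183493 0.18376195 0.024     ]
[[0.43208448 0.23962294 0.024     ]
 [0.56998487 0.23946388 0.024     ]]
[0.43828875 0.18314498 0.02208718] 0.13113984550147234
```

apply_moves --plan '[[[0, 0, 0, 0, 0, 0, -0.2], [0, 0, 0, 0, 0, 0, -0.2], [0, 0, 0, 0, 0, 0, -0.2], [0, 0, 0, 0, 0, 0, -0.2], [0, 0, -0.03, 0, 0, 0, -0.2], [0, 0, -0.07, 0, 0, 0, -0.2], [0, 0, -0.11, 0, 0, 0, -0.2], [0, 0, -0.15, 0, 0, 0, -0.2]]]'

```text
time: 5.83
tool_pos: [0.4378, 0.183, 0.1736]
tcp_rot: [-2.212, -2.23, 0.002]
wrist_force: [0.9, 0.4, -0.1]
width: 0.6
```

```bash
python3 did.py 0 0 -.15 0 0 0; python3 plan.py .639 .184 .20 .5
```

```text
cmd [0.4386 0.183  0.1724] meas [0.4378 0.183  0.1736] rot err deg 0.08 F [ 0.9  0.4 -0.1] w 0.6 t 5.83
cmd [0.4386 0.183  0.1724] meas [0.4378 0.183  0.1736] t 5.83
shift [-0.0005, 0.2004, -0.0276] turn [0.0001, 0.0, -0.0004] rows 4.8503808818755525 0.009793206335747422
```

apply_moves --plan '[[[0, 0.01, -0.01, 0, 0, 0, 1], [0, 0.04, -0.028, 0, 0, 0, 1], [0, 0.08, -0.028, 0, 0, 0, 1], [0, 0.12, -0.028, 0, 0, 0, 1], [0, 0.155, -0.028, 0, 0, 0, 1], [0, 0.185, -0.028, 0, 0, 0, 1], [0, 0.2, -0.028, 0, 0, 0, 1], [0, 0.2, -0.028, 0, 0, 0, 1]]]'

```text
time: 6.5
tool_pos: [0.6416, 0.1845, 0.1997]
tcp_rot: [2.213, 2.228, 0.001]
wrist_force: [-0.5, 0.5, 0.2]
width: -0.003
```

apply_moves --plan '[[[0, 0, 0.005, 0, 0, 0, 1], [0, 0, 0.015, 0, 0, 0, 1], [0, 0, 0.025, 0, 0, 0, 1], [0, 0, 0.032, 0, 0, 0, 1], [0, 0, 0.035, 0, 0, 0, 1], [0, 0, 0.035, 0, 0, 0, 1], [0, 0, 0.035, 0, 0, 0, 1], [0, 0, 0.035, 0, 0, 0, 1]]]'

```text
time: 7.17
tool_pos: [0.6386, 0.1854, 0.1658]
tcp_rot: [2.211, 2.231, 0.001]
wrist_force: [0.1, -0.6, 0.0]
width: -0.004
```

```bash
python3 did.py 0 .2 -.028 0 0 0; python3 did.py 0 0 .035 0 0 0; python3 - <<'E'
from h import *
im,c=shot('wrist','w6.png');im,c2=shot('top','t2.png');cv2.imwrite('pics/t2z.png',cv2.resize(im[105:255,200:400],None,fx=4,fy=4,interpolation=cv2.INTER_CUBIC))
hsv=cv2.cvtColor(cv2.imread('pics/w6.png'),cv2.COLOR_BGR2HSV);m=cv2.inRange(hsv,(0,180,80),(4,255,255))
cn,_=cv2.findContours(m,cv2.RETR_EXTERNAL,cv2.CHAIN_APPROX_NONE)
for k in cn:
  if cv2.contourArea(k)>50: print(cv2.contourArea(k),cv2.boundingRect(k),cv2.minEnclosingCircle(k))
print('tcp at .148 below px',proj(c,[[.639,.184,.148]]))
E
```

```text
cmd [0.6386 0.1845 0.2004] meas [0.6386 0.1854 0.1658] rot err deg 0.08 F [ 0.1 -0.6  0. ] w -0.004 t 7.17
cmd [0.6386 0.1845 0.1654] meas [0.6386 0.1854 0.1658] rot err deg 0.08 F [ 0.1 -0.6  0. ] w -0.004 t 7.17
74.5 (452, 292, 28, 16) ((465.5, 299.5), 15.4435453414917)
467.5 (301, 216, 42, 25) ((321.4024353027344, 234.5), 20.892913818359375)
tcp at .148 below px [[320.19424291 238.6869282 ]]
```

View pics/w6.png

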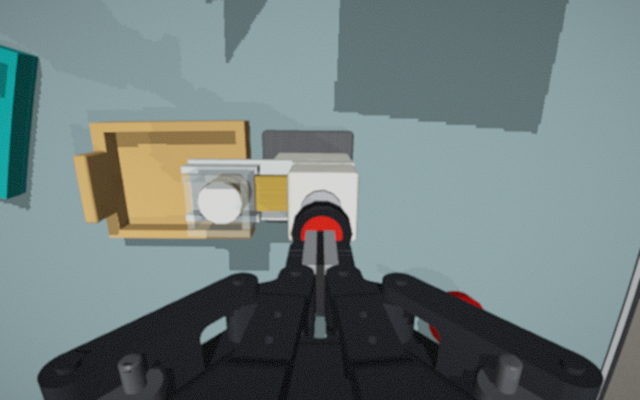

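View pics/t2z.png

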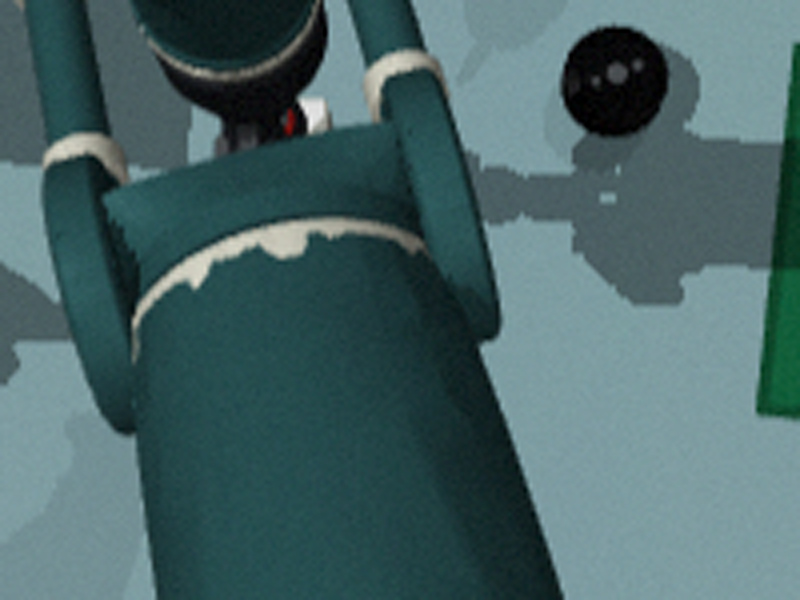

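apply_moves --plan '[[[0, 0, 0.014, 0, 0, 0, 1], [0, 0, 0.02, 0, 0, 0, 1], [0, 0, 0.026, 0, 0, 0, 1], [0, 0, 0.031, 0, 0, 0, 1], [0, 0, 0.035, 0, 0, 0, 1], [0, 0, 0.038, 0, 0, 0, 1], [0, 0, 0.04, 0, 0, 0, 1], [0, 0, 0.0405, 0, 0, 0, 1]]]'

```text
time: 7.93
tool_pos: [0.639, 0.1853, 0.1256]
tcp_rot: [2.212, 2.23, 0.001]
wrist_force: [-1.5, 0.1, 8.5]
width: -0.001
```

```bash
python3 did.py 0 0 .0405 0 0 0;  python3 - <<'E'
from h import *
im,c=shot('wrist','w7.png')
print(readout.read_state()['wrist_force'],readout.read_state()['tool_pos'])
E
```

```text
cmd [0.6386 0.1845 0.1249] meas [0.639  0.1853 0.1256] rot err deg 0.07 F [-1.5  0.1  8.5] w -0.001 t 7.93
[-1.88158959  0.4783746   7.11773911] [0.63895687 0.1853251  0.1256537 ]
```

View pics/w7.png

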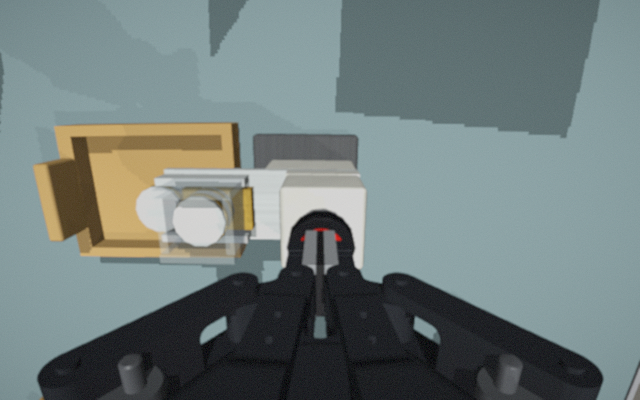

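The tin is at the lip and the force is about 8 N, so the plunger is not yet at its stop. I'll press on a little.

apply_moves --plan '[[[0, 0, 0.0005, 0, 0, 0, 1], [0, 0, 0.001, 0, 0, 0, 1], [0, 0, 0.0015, 0, 0, 0, 1], [0, 0, 0.002, 0, 0, 0, 1], [0, 0, 0.0025, 0, 0, 0, 1], [0, 0, 0.0025, 0, 0, 0, 1], [0, 0, 0.0025, 0, 0, 0, 1], [0, 0, 0.0025, 0, 0, 0, 1]]]'

```text
time: 8.65
tool_pos: [0.639, 0.1854, 0.1241]
tcp_rot: [2.212, 2.23, 0.002]
wrist_force: [-2.5, -0.6, 9.9]
width: -0.002
```

```bash
python3 did.py 0 0 .0025 0 0 0;  python3 - <<'E'
from h import *
im,c=shot('wrist','w8.png')
E
```

```text
cmd [0.6386 0.1845 0.1224] meas [0.639  0.1854 0.1241] rot err deg 0.09 F [-2.5 -0.6  9.9] w -0.002 t 8.65
```

View pics/w8.png

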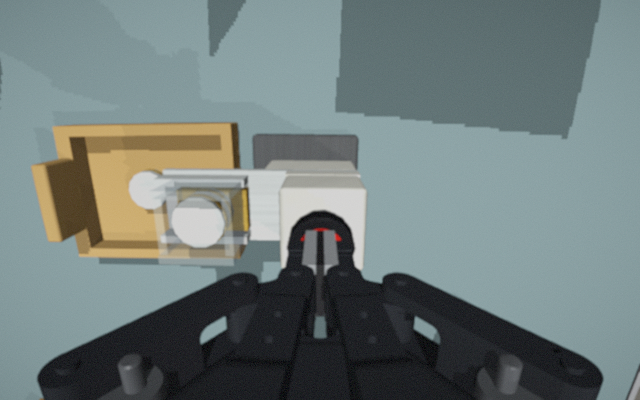

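apply_moves --plan '[[[0, 0, 0.0005, 0, 0, 0, 1], [0, 0, 0.001, 0, 0, 0, 1], [0, 0, 0.0015, 0, 0, 0, 1], [0, 0, 0.002, 0, 0, 0, 1], [0, 0, 0.002, 0, 0, 0, 1], [0, 0, 0.002, 0, 0, 0, 1], [0, 0, 0.002, 0, 0, 0, 1], [0, 0, 0.002, 0, 0, 0, 1]]]'

```text
time: 9.37
tool_pos: [0.6391, 0.1854, 0.1239]
tcp_rot: [2.211, 2.23, 0.002]
wrist_force: [-6.4, -2.9, 19.0]
width: 0.001
```

```bash
python3 did.py 0 0 .002 0 0 0; 
```

```text
cmd [0.6386 0.1845 0.1204] meas [0.6391 0.1854 0.1239] rot err deg 0.11 F [-6.4 -2.9 19. ] w 0.001 t 9.37
```

The force jumped to 19 N with no more travel, which means the plunger is on its hard stop. Next I'll release it fully, rising 45 mm.

apply_moves --plan '[[[0, 0, -0.006, 0, 0, 0, 1], [0, 0, -0.012, 0, 0, 0, 1], [0, 0, -0.02, 0, 0, 0, 1], [0, 0, -0.028, 0, 0, 0, 1], [0, 0, -0.036, 0, 0, 0, 1], [0, 0, -0.045, 0, 0, 0, 1], [0, 0, -0.045, 0, 0, 0, 1], [0, 0, -0.045, 0, 0, 0, 1]]]'

```text
time: 10.03
tool_pos: [0.6385, 0.1852, 0.1655]
tcp_rot: [2.212, 2.231, 0.0]
wrist_force: [-0.1, 0.0, 0.4]
width: 0.001
```

```bash
python3 did.py 0 0 -.045 0 0 0;  python3 - <<'E'
from h import *
im,c=shot('wrist','w9.png')
im,c=shot('scene','s2.png');cv2.imwrite('pics/s2z.png',cv2.resize(im[160:260,260:420],None,fx=5,fy=5,interpolation=cv2.INTER_CUBIC))
E
```

```text
cmd [0.6386 0.1845 0.1654] meas [0.6385 0.1852 0.1655] rot err deg 0.06 F [-0.1  0.   0.4] w 0.001 t 10.03
```

View pics/w9.png

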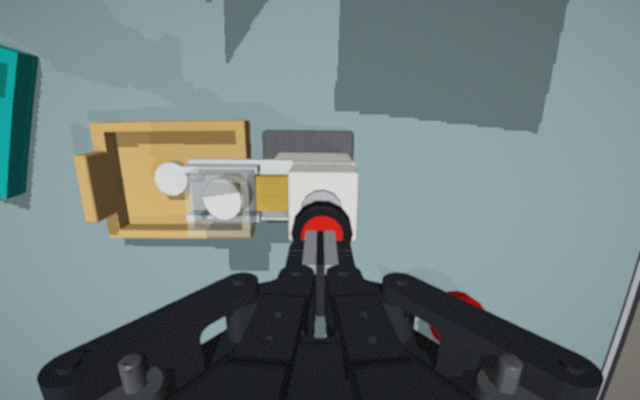

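View pics/s2z.png

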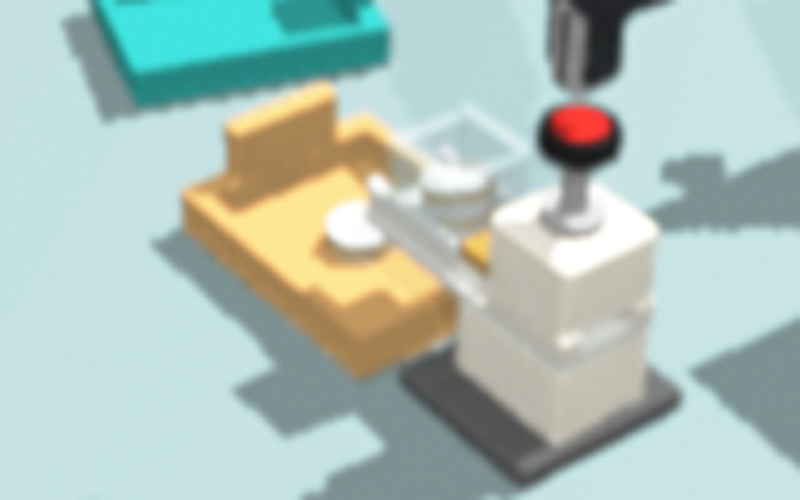

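One tin lies flat in the tray and the plunger is back up, so I'll make the second press.

apply_moves --plan '[[[0, 0, 0.014, 0, 0, 0, 1], [0, 0, 0.02, 0, 0, 0, 1], [0, 0, 0.026, 0, 0, 0, 1], [0, 0, 0.031, 0, 0, 0, 1], [0, 0, 0.035, 0, 0, 0, 1], [0, 0, 0.038, 0, 0, 0, 1], [0, 0, 0.04, 0, 0, 0, 1], [0, 0, 0.0405, 0, 0, 0, 1]]]'

```text
time: 10.8
tool_pos: [0.6385, 0.1852, 0.1251]
tcp_rot: [-2.212, -2.231, 0.0]
wrist_force: [-1.8, 0.2, 8.6]
width: -0.004
```

apply_moves --plan '[[[0, 0, 0.0005, 0, 0, 0, 1], [0, 0, 0.001, 0, 0, 0, 1], [0, 0, 0.0015, 0, 0, 0, 1], [0, 0, 0.002, 0, 0, 0, 1], [0, 0, 0.0025, 0, 0, 0, 1], [0, 0, 0.0035, 0, 0, 0, 1], [0, 0, 0.0045, 0, 0, 0, 1], [0, 0, 0.0045, 0, 0, 0, 1]]]'

```text
time: 11.47
tool_pos: [0.6386, 0.1852, 0.1239]
tcp_rot: [2.212, 2.231, 0.001]
wrist_force: [-7.3, -2.8, 22.0]
width: -0.001
```

```bash
python3 did.py 0 0 .045 0 0 0;  python3 - <<'E'
from h import *
im,c=shot('wrist','w10.png')
im,c=shot('scene','s3.png');cv2.imwrite('pics/s3z.png',cv2.resize(im[160:260,260:420],None,fx=5,fy=5,interpolation=cv2.INTER_CUBIC))
E
```

```text
cmd [0.6386 0.1845 0.1204] meas [0.6386 0.1852 0.1239] rot err deg 0.06 F [-7.3 -2.8 22. ] w -0.001 t 11.47
```

View pics/w10.png

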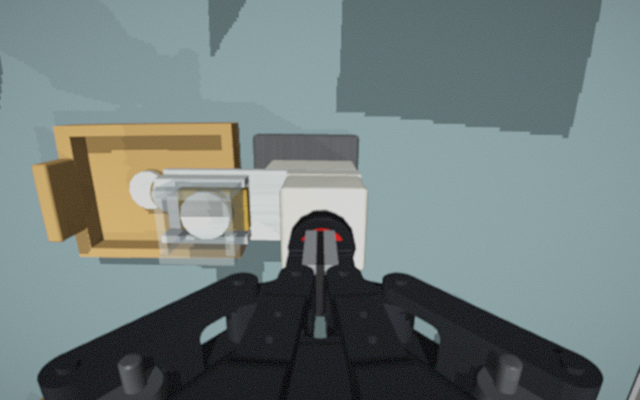

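View pics/s3z.png

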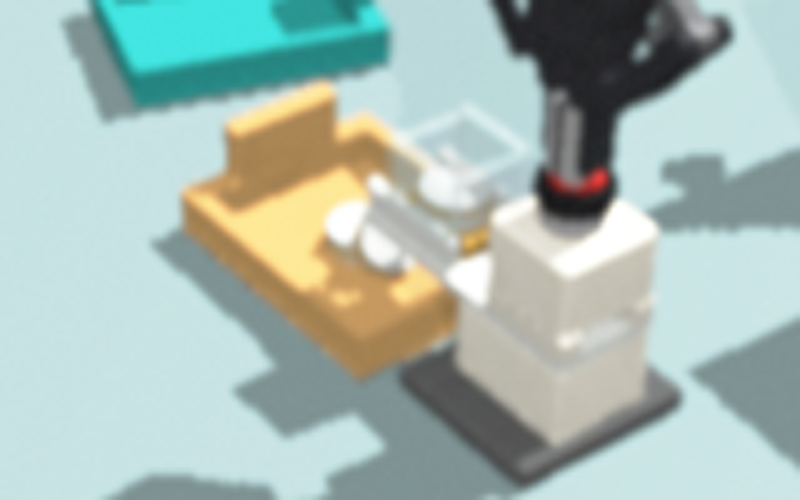

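apply_moves --plan '[[[0, 0, -0.006, 0, 0, 0, 1], [0, 0, -0.012, 0, 0, 0, 1], [0, 0, -0.02, 0, 0, 0, 1], [0, 0, -0.028, 0, 0, 0, 1], [0, 0, -0.04, 0, 0, 0, 1], [0, 0, -0.06, 0, 0, 0, 1], [0, 0, -0.075, 0, 0, 0, 1], [0, 0, -0.08, 0, 0, 0, 1]]]'

```text
time: 12.23
tool_pos: [0.6393, 0.1854, 0.2027]
tcp_rot: [2.211, 2.23, 0.003]
wrist_force: [-0.1, -0.7, 0.3]
width: 0.003
```

apply_moves --plan '[[[0, -0.01, 0, 0, 0, 0, 0], [0, -0.04, 0, 0, 0, 0, 0], [0, -0.08, 0, 0, 0, 0, 0], [0, -0.12, 0, 0, 0, 0, 0], [0, -0.155, 0, 0, 0, 0, 0], [0, -0.185, 0, 0, 0, 0, 0], [0, -0.2, 0, 0, 0, 0, 0], [0, -0.2, 0, 0, 0, 0, 0]]]'

```text
time: 12.9
tool_pos: [0.4332, 0.1828, 0.198]
tcp_rot: [-2.209, -2.23, 0.007]
wrist_force: [-0.4, -0.2, -0.0]
width: 0.501
```

apply_moves --plan '[[[0, 0, 0.005, 0, 0, 0, 0], [0, 0, 0.02, 0, 0, 0, 0], [0, 0, 0.035, 0, 0, 0, 0], [0, 0, 0.045, 0, 0, 0, 0], [0, 0, 0.05, 0, 0, 0, 0], [0, 0, 0.05, 0, 0, 0, 0], [0, 0, 0.05, 0, 0, 0, 0], [0, 0, 0.05, 0, 0, 0, 0]]]'

```text
time: 13.57
tool_pos: [0.4392, 0.1836, 0.1508]
tcp_rot: [2.212, 2.23, 0.001]
wrist_force: [0.1, 0.4, 0.6]
width: 0.498
```

```bash
python3 did.py 0 -.2 -.03 0 0 0;python3 plan.py .4387 .183 .021 .5;  python3 - <<'E'
from h import *
im,c=shot('wrist','w11.png'); print(onz(c,[(320,200)],.052))
im,c=shot('scene','s4.png');cv2.imwrite('pics/s4z.png',cv2.resize(im[160:260,260:420],None,fx=5,fy=5,interpolation=cv2.INTER_CUBIC))
E
```

```text
cmd [0.4386 0.183  0.1504] meas [0.4392 0.1836 0.1508] rot err deg 0.06 F [0.1 0.4 0.6] w 0.498 t 13.57
cmd [0.4386 0.183  0.1504] meas [0.4392 0.1836 0.1508] t 13.57
shift [-0.0, 0.0, 0.1294] turn [0.0001, 0.0, -0.0004] rows 3.10245652720672 0.009793206335747422
[[0.4395645  0.17980289 0.052     ]]
```

View pics/w11.png

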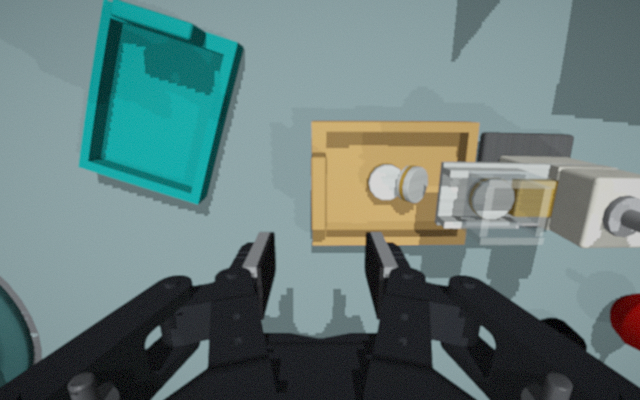

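View pics/s4z.png

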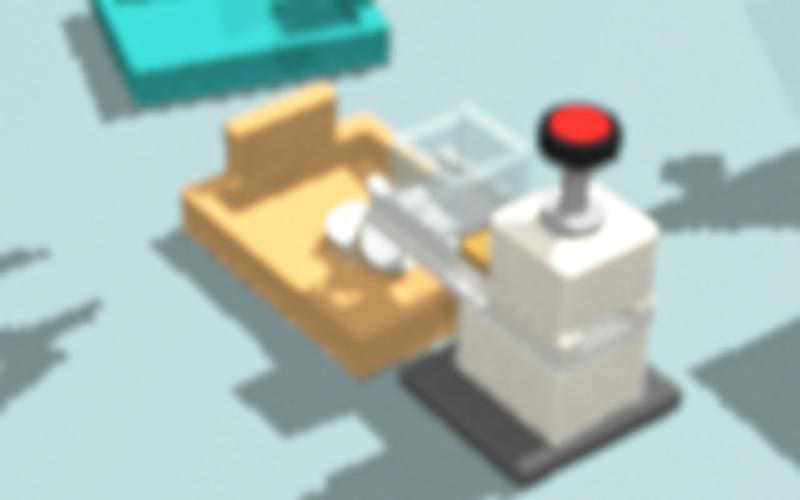

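```bash
python3 - <<'E'
from h import *
c=cam('wrist',readout.read_state())
print('tin1 left edge, mid',onz(c,[(368,183),(385,183)],.018),'board',onz(c,[(312,185),(327,185)],.045))
ct=cam('top');print('small tray',onz(ct,[(386,289),(405,259),(447,284),(428,315)],.02))
E
```

```text
tin1 left edge, mid [[0.48192186 0.18562771 0.018     ]
 [0.4969408  0.18575119 0.018     ]] board [[0.4332662  0.19010275 0.045     ]
 [0.44517341 0.19019346 0.045     ]]
small tray [[ 0.32461193 -0.0622288   0.02      ]
 [ 0.38882799 -0.10629667  0.02      ]
 [ 0.33305387 -0.19622416  0.02      ]
 [ 0.26753446 -0.15152181  0.02      ]]
```

apply_moves --plan '[[[0, 0, 0.005, 0, 0, 0, 0.3], [0, 0, 0.02, 0, 0, 0, 0.3], [0, 0, 0.045, 0, 0, 0, 0.3], [0, 0, 0.07, 0, 0, 0, 0.3], [0, 0, 0.095, 0, 0, 0, 0.3], [0, 0, 0.115, 0, 0, 0, 0.3], [0, 0, 0.126, 0, 0, 0, 0.3], [0, 0, 0.129, 0, 0, 0, 0.3]]]'

```text
time: 14.33
tool_pos: [0.4367, 0.1829, 0.0192]
tcp_rot: [-2.211, -2.23, 0.006]
wrist_force: [-0.2, 0.1, 0.3]
width: 0.348
```

apply_moves --plan '[[[0, 0, 0, 0, 0, 0, 0.4], [0, 0, 0, 0, 0, 0, 0.5], [0, 0, 0, 0, 0, 0, 0.6], [0, 0, 0, 0, 0, 0, 0.7], [0, 0, 0, 0, 0, 0, 1], [0, 0, 0, 0, 0, 0, 1], [0, 0, 0, 0, 0, 0, 1], [0, 0, 0, 0, 0, 0, 1]]]' --force 50

```text
time: 15.0
tool_pos: [0.4395, 0.184, 0.0228]
tcp_rot: [2.211, 2.23, 0.003]
wrist_force: [-2.6, -0.0, 5.9]
width: 0.131
```

```bash
python3 did.py 0 0 .129 0 0 0;python3 plan.py .4387 .02 .022 .5;  python3 - <<'E'
from h import *
im,c=shot('wrist','w12.png')
E
```

```text
cmd [0.4387 0.183  0.0214] meas [0.4395 0.184  0.0228] rot err deg 0.13 F [-2.6 -0.   5.9] w 0.131 t 15.0
cmd [0.4387 0.183  0.0214] meas [0.4395 0.184  0.0228] t 15.0
shift [-0.163, -0.0012, -0.0006] turn [0.0001, 0.0, -0.0004] rows 3.9091352276364346 0.009793206335747422
```

View pics/w12.png

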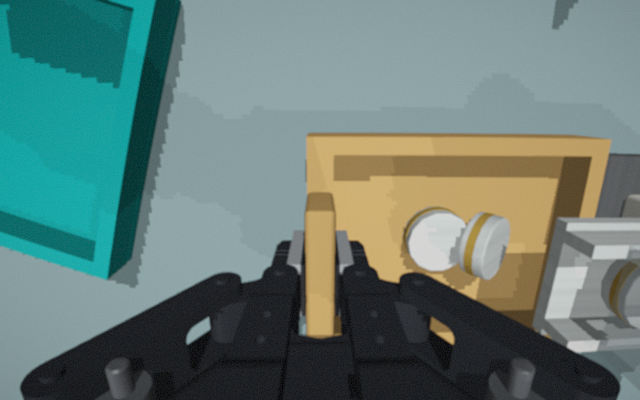

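Tray gripped; one tin lies flat and the other leans against it. I'll slide it out gently.

apply_moves --plan '[[[-0.003, 0, -0.001, 0, 0, 0, 1], [-0.009, 0, -0.001, 0, 0, 0, 1], [-0.017, 0, -0.001, 0, 0, 0, 1], [-0.027, 0, -0.001, 0, 0, 0, 1], [-0.039, 0, -0.001, 0, 0, 0, 1], [-0.051, 0, -0.001, 0, 0, 0, 1], [-0.063, 0, -0.001, 0, 0, 0, 1], [-0.075, 0, -0.001, 0, 0, 0, 1]]]'

```text
time: 15.72
tool_pos: [0.4396, 0.1073, 0.0227]
tcp_rot: [2.212, 2.23, 0.002]
wrist_force: [1.0, 2.6, 2.9]
width: 0.129
```

apply_moves --plan '[[[-0.012, 0, 0, 0, 0, 0, 1], [-0.024, 0, 0, 0, 0, 0, 1], [-0.036, 0, 0, 0, 0, 0, 1], [-0.048, 0, 0, 0, 0, 0, 1], [-0.06, 0, 0, 0, 0, 0, 1], [-0.07, 0, 0, 0, 0, 0, 1], [-0.078, 0, 0, 0, 0, 0, 1], [-0.084, 0, 0, 0, 0, 0, 1]]]'

```text
time: 16.38
tool_pos: [0.4402, 0.0235, 0.0227]
tcp_rot: [2.213, 2.229, 0.002]
wrist_force: [-0.2, 4.5, 5.4]
width: 0.132
```

```bash
python3 did.py -.159 0 -.001 0 0 0;python3 plan.py .5375 -.178 .0225 -7;  python3 - <<'E'
from h import *
im,c=shot('wrist','w13.png')
E
```

```text
cmd [0.4399 0.024  0.0224] meas [0.4402 0.0235 0.0227] rot err deg 0.05 F [-0.2  4.5  5.4] w 0.132 t 16.38
cmd [0.4399 0.024  0.0224] meas [0.4402 0.0235 0.0227] t 16.38
shift [-0.2027, 0.0961, -0.0001] turn [0.0001, 0.0, 0.0413] rows 5.380657527645306 1.0378110114886288
```

View pics/w13.png

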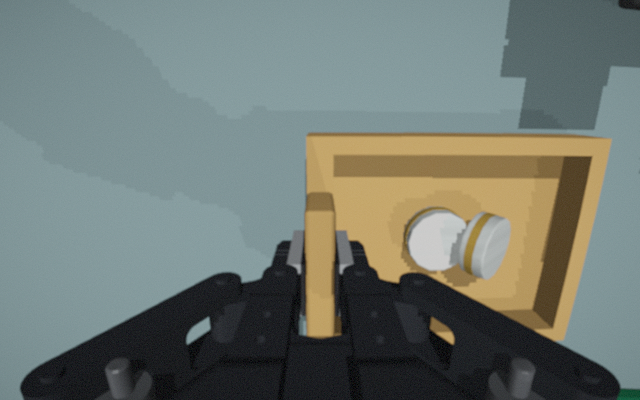

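apply_moves --plan '[[[-0.003, 0.001, 0, 0, 0, 0, 1], [-0.009, 0.004, 0, 0, 0, 0.002, 1], [-0.018, 0.008, 0, 0, 0, 0.004, 1], [-0.029, 0.013, 0, 0, 0, 0.006, 1], [-0.04, 0.019, 0, 0, 0, 0.008, 1], [-0.051, 0.024, 0, 0, 0, 0.01, 1], [-0.062, 0.029, 0, 0, 0, 0.012, 1], [-0.073, 0.034, 0, 0, 0, 0.014, 1]]]'

```text
time: 17.1
tool_pos: [0.4741, -0.0486, 0.0227]
tcp_rot: [-2.26, -2.18, 0.0]
wrist_force: [-2.7, 5.7, 9.3]
width: 0.133
```

```bash
python3 did.py -.073 .034 0 0 0 .014;python3 plan.py .5375 -.178 .0225 -7
```

```text
cmd [ 0.4744 -0.0487  0.0224] meas [ 0.4741 -0.0486  0.0227] rot err deg 0.1 F [-2.7  5.7  9.3] w 0.133 t 17.1
cmd [ 0.4744 -0.0487  0.0224] meas [ 0.4741 -0.0486  0.0227] t 17.1
shift [-0.1269, 0.0678, -0.0001] turn [0.0001, 0.0, 0.0273] rows 3.4495650527391213 0.6858562683448907
```

apply_moves --plan '[[[-0.011, 0.006, 0, 0, 0, 0.002, 1], [-0.022, 0.012, 0, 0, 0, 0.004, 1], [-0.033, 0.018, 0, 0, 0, 0.007, 1], [-0.044, 0.024, 0, 0, 0, 0.01, 1], [-0.055, 0.03, 0, 0, 0, 0.012, 1], [-0.065, 0.035, 0, 0, 0, 0.014, 1], [-0.074, 0.04, 0, 0, 0, 0.016, 1], [-0.081, 0.044, 0, 0, 0, 0.018, 1]]]'

```text
time: 17.77
tool_pos: [0.5149, -0.1312, 0.0227]
tcp_rot: [-2.32, -2.115, 0.001]
wrist_force: [-3.8, 7.0, 11.9]
width: 0.129
```

```bash
python3 did.py -.081 .044 0 0 0 .018;python3 plan.py .5375 -.178 .0215 -7
```

```text
cmd [ 0.5154 -0.1313  0.0224] meas [ 0.5149 -0.1312  0.0227] rot err deg 0.13 F [-3.8  7.  11.9] w 0.129 t 17.77
cmd [ 0.5154 -0.1313  0.0224] meas [ 0.5149 -0.1312  0.0227] t 17.77
shift [-0.0445, 0.0263, 0.0009] turn [0.0001, 0.0, 0.0093] rows 1.2393769509973895 0.23334552534535347
```

apply_moves --plan '[[[-0.007, 0.004, 0, 0, 0, 0.002, 1], [-0.014, 0.008, 0, 0, 0, 0.003, 1], [-0.021, 0.012, 0, 0, 0, 0.005, 1], [-0.028, 0.017, 0, 0, 0, 0.007, 1], [-0.034, 0.02, 0, 0, 0, 0.008, 1], [-0.039, 0.023, 0, 0, 0, 0.009, 1], [-0.043, 0.025, 0, 0, 0, 0.009, 1], [-0.0445, 0.026, 0, 0, 0, 0.009, 1]]]'

```text
time: 18.43
tool_pos: [0.5365, -0.1775, 0.0228]
tcp_rot: [-2.349, -2.082, 0.001]
wrist_force: [-4.3, 7.2, 11.6]
width: 0.133
```

```bash
python3 did.py -.0445 .026 0 0 0 .009; python3 - <<'E'
from h import *
im,c=shot('wrist','w14.png');shot('scene','s5.png')
E
```

```text
cmd [ 0.5372 -0.178   0.0224] meas [ 0.5365 -0.1775  0.0228] rot err deg 0.15 F [-4.3  7.2 11.6] w 0.133 t 18.43
```

View pics/w14.png

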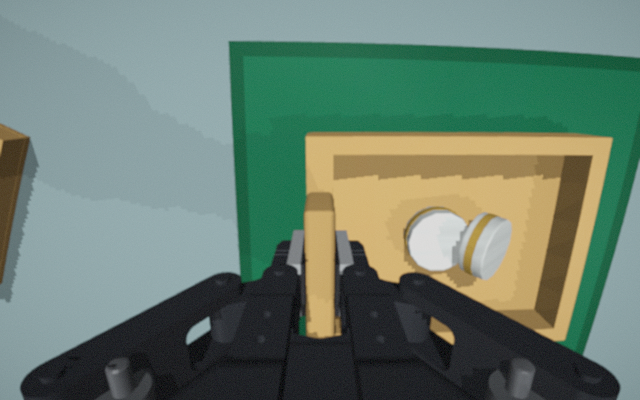

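View pics/s5.png

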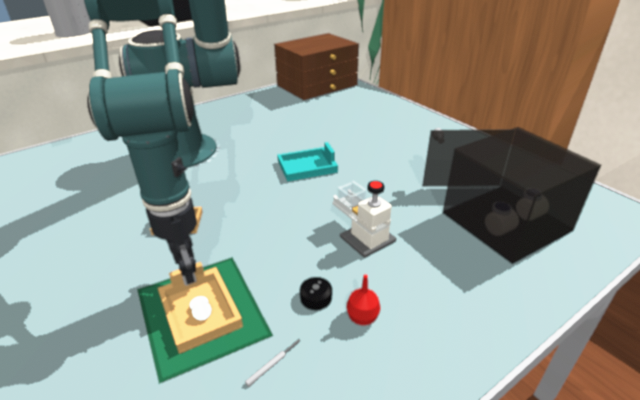

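The tray sits mid-pad. I'll release and lift clear.

apply_moves --plan '[[[0, 0, 0, 0, 0, 0, 0.6], [0, 0, 0, 0, 0, 0, 0.3], [0, 0, 0, 0, 0, 0, 0.2], [0, 0, 0, 0, 0, 0, 0.2], [0, 0, 0, 0, 0, 0, 0.2], [0, 0, -0.015, 0, 0, 0, 0.2], [0, 0, -0.04, 0, 0, 0, 0.2], [0, 0, -0.07, 0, 0, 0, 0.2]]]'

```text
time: 19.2
tool_pos: [0.5351, -0.1767, 0.0905]
tcp_rot: [-2.347, -2.081, 0.004]
wrist_force: [0.3, -0.2, 0.2]
width: 0.403
```

apply_moves --plan '[[[0, -0.01, -0.03, 0, 0, 0, 0.2], [0, -0.03, -0.06, 0, 0, 0, 0.2], [0, -0.055, -0.09, 0, 0, 0, 0.2], [0, -0.08, -0.12, 0, 0, 0, 0.2], [0, -0.1, -0.14, 0, 0, 0, 0.2], [0, -0.11, -0.15, 0, 0, 0, 0.2], [0, -0.11, -0.15, 0, 0, 0, 0.2], [0, -0.11, -0.15, 0, 0, 0, 0.2]]]'

```text
time: 19.87
tool_pos: [0.4284, -0.1645, 0.2429]
tcp_rot: [2.35, 2.082, 0.002]
wrist_force: [0.5, -0.3, -0.7]
width: 0.395
```

```bash
python3 did.py 0 -.11 -.22 0 0 0; python3 - <<'E'
from h import *
shot('wrist','w15.png');t,c=shot('top','t3.png');s,c2=shot('scene','s6.png')
s0=cv2.imread('pics/scene0.png')
cv2.imwrite('pics/s6z.png',cv2.resize(s[240:390,120:320],None,fx=4,fy=4,interpolation=cv2.INTER_CUBIC))
cv2.imwrite('pics/dz.png',cv2.resize(np.vstack([s0[165:265,300:440],s[165:265,300:440]]),None,fx=3,fy=3))
print(cv2.absdiff(s,s0)[265:390,275:400].max(2).mean(), cv2.absdiff(s,s0)[120:200,420:600].max(2).mean())
E
```

```text
cmd [ 0.4279 -0.1647  0.2424] meas [ 0.4284 -0.1645  0.2429] rot err deg 0.14 F [ 0.5 -0.3 -0.7] w 0.395 t 19.87
1.231104 1.322361111111111
```

View pics/t3.png

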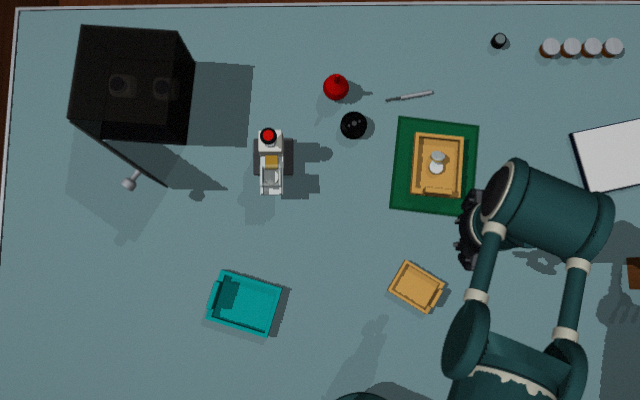

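View pics/s6z.png

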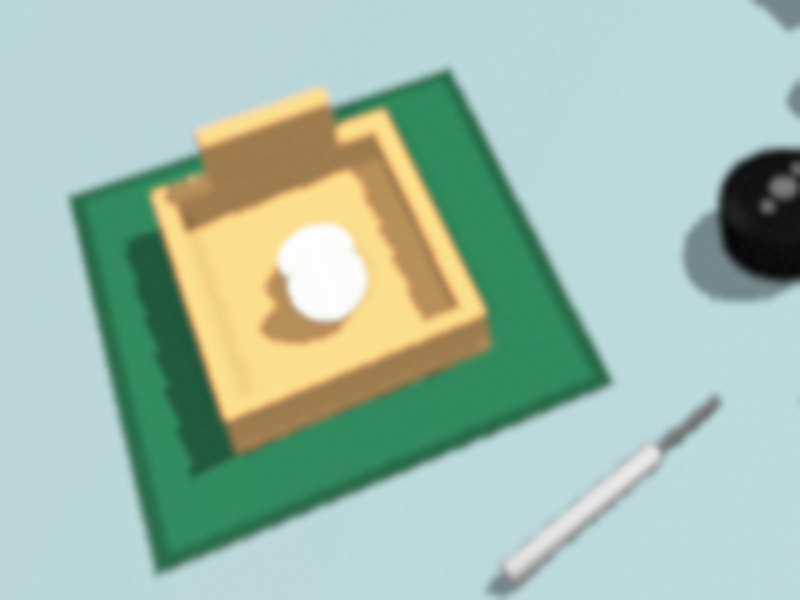

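View pics/dz.png

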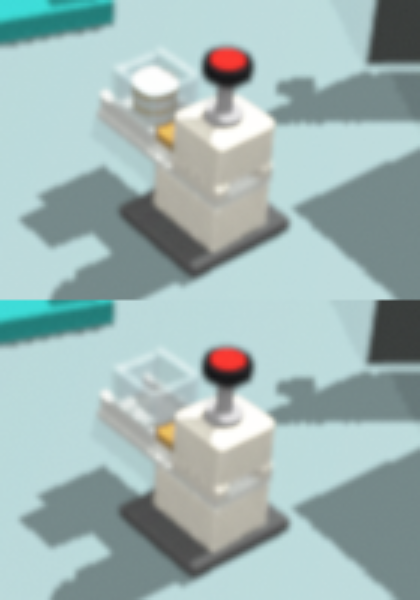

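View pics/w15.png

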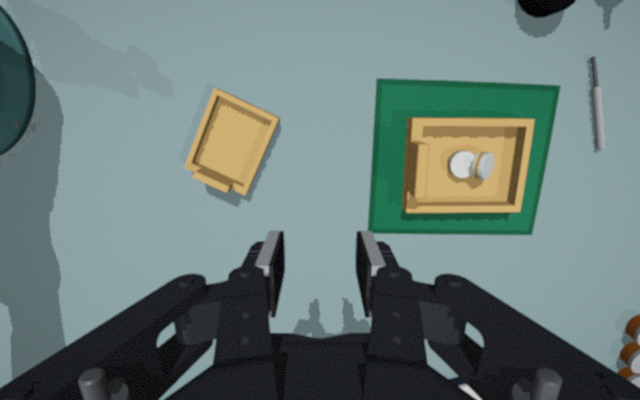

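```bash
python3 - <<'E'
from h import *
a=cv2.imread('pics/top0.png')[120:205,245:300];b=cv2.imread('pics/t3.png')[120:205,245:300]
cv2.imwrite('pics/mz.png',cv2.resize(np.hstack([a,b]),None,fx=6,fy=6,interpolation=cv2.INTER_CUBIC))
E
```

```text
(no output)
```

View pics/mz.png

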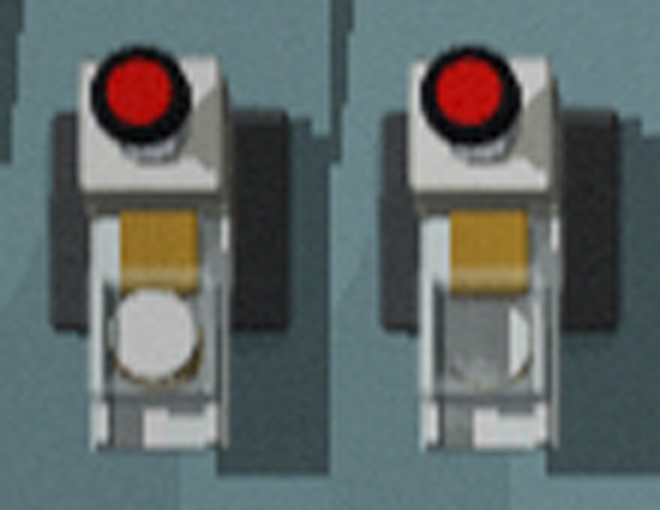

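The third tin is still in the magazine, lower down and in shadow. The plunger is up and nothing else moved, so I'm handing in.

```bash
python3 -c "
from h import *
print(bot.finish_job())"
```

```text
the job is handed in; nothing more can be done
None
```

The job is done and handed in at about 20 s of the 72 s allowed. I slid the tray under the outlet and pressed the plunger to its hard stop twice, with a full release each time. I then slid the tray with its two tins to the middle of the green pad and lifted clear.

**Last checks:**
- **Presses:** the force at the stop was 19 N on the first press and 22 N on the second. The plunger is back up.
- **Tins:** two are in the tray, one lying flat and one leaning steadily on it. The third is still in the magazine.
- **Tray:** it sits on the pad with green showing on all four sides.
- **Other items:** the block, blower, bar tool and case door looked the same in the before and after views, and the gripper touches nothing.

No check failed. The top and scene views disagreed by about 5 mm on where the tray stood at first, so I measured it again with the wrist camera before gripping.

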